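# Present a cast glass sample tile at the light panel, frosted end up

### The arm

A 6-joint arm with a two-finger parallel gripper is mounted at the origin on the work surface. World frame = base frame: x ahead of the robot, y to its left, z up, the work surface at z = 0. Lengths are in m, angles in rad, forces in N, time in s.
With the tool pointing down it reaches from about 0.275 to 0.825 m from the base axis. Payload 5.2 kg.
Tool frame: the origin (TCP) lies on the centre line of the jaws, within the pads' length; the fingertips stand 25 mm ahead of it and the grasp point (between the pads) lies 6 mm ahead of it; z points along the fingers, y is the line along which they close (so a half turn about z gives the same grasp; the last joint's range is limited). The gripper opens to 93 mm and grips with 3 to 60 N. Pads are 15 mm wide; open, the fingers measure 128 mm over their backs; the gripper's body (75 mm by 188 mm) begins 65 mm behind the grasp point.
Start: joints at [-1.374, 0.259, 1.535, -0, 1.348, -0.203], TCP at [0.214, -0.507, 0.244] pointing down, gripper open.
Joint ranges: [-3.14, 3.14], [-0.91, 2.08], [0.19, 2.58], [-1.22, 4.36], [0.22, 2.71], [-3.12, 3.12]. Speed limits (rad/s): [2.57, 2.57, 3.14, 3.14, 3.14, 3.14].

### API

Orientations are given as [roll, pitch, yaw] about the fixed x, y, z axes, in that order (R = Rz(yaw) Ry(pitch) Rx(roll)).
In Python, from rig import get_state, get_image, calibration, hand_in, trace gives the robot as it stands.
- The arm moves only by the shell command python3 -m crank 'ROWS' [FORCE]. ROWS is JSON, one flat list of numbers, 7 for each row, row after row: the opening, from 0 (shut) to 1 (fully open), then the shift along the tool's x, y, z in units of 40 mm (1.0 is 40 mm), then the turn, a rotation vector about the tool's x, y, z in units of 10 degrees (1.0 is 10 degrees). A call has exactly 10 rows; each row is the pose to reach, as a shift and turn from the pose commanded when the call began, along the tool's axes at that moment; what a row does not reach only later rows make up. A row lasts 1/8 s, in which the tool goes at most 62.5 mm and 10.7 degrees, less where a joint would pass 70% of its speed; a pose out of reach is approached as far as the arm can. A call with a gripper value outside its range is refused whole. The fingers move at their own pace and stop on an object; FORCE is the grip in N (left out, the last holds). Time passes only in rows, so rows that repeat a pose let the fingers close, or fill a call up. It gives the time, the measured TCP pose, the force, the opening and the grip force at its end, in the units of the state.
- get_state(): the state, without advancing time (a new reading comes with each control period).
- get_image(name): name is "scene" or "top" or "wrist"; returns the picture (400x640x3 uint8, red, green, blue); there is no depth.
- calibration(name): a dict with "fx", "fy", "cx", "cy" (pixels), "R" (3x3) and "t" (3): a world point X has camera coordinates R X + t; the wrist camera has in their place "mount" (4x4, takes a point from camera to tool coordinates, whose origin is the TCP and whose axes are the flange's). Camera axes: x right, y down, z forward; pixel columns grow to the right and rows downward; lengths in m; the calibration is good to about 2 mm. A picture is of the moment at which its call begins: read the wrist's pose just before it. calibration takes no time and is no camera call.
- hand_in(): hands the job in; it is judged then, once.
Trained networks look in the newest picture that a camera, given by its name, has taken for a name from the list of things; names that differ only in an ending like _2 or _b are one class to them, and where a whole thing is asked for, a point or a joint stands for the part that bears it (a point fixed in the world has none). Each returns a list of dicts, best first, with "conf" (0 to 1); they miss things now and then, are a little off and sometimes report something else, mostly with a low value. They report only what shows in the picture. A call takes as long as a camera call. They do not tell look-alikes from the thing itself.
- trace(camera, thing): "region" (400x640 bool, what is visible of it) and "box" ([left, top, width, height] in pixels, round what is visible of it).
The state is a dict: "time": time; "q": joint angles; "qvel": joint speeds; "joint_efforts": joint torques, N m; "tool_pos": TCP position; "tcp_rot": TCP orientation; "ft_force": force on the tool from outside, world axes, zero at the start; "moment": the same for the moment, N m; "gripper_width": opening from 0.0 (shut) to 1.0 (fully open); "finger_force": force on a finger pad.
Only numpy, scipy, OpenCV 4.12 (cv2) and the standard library are available. Lean on these libraries where they do the work, as an engineer would, in place of code of your own. Each camera call takes 0.05 s, during which the arm holds its last target. There are 200 camera calls.

### The job

Lift the amber glass sample tile out of the graphite mould, gripping it by the clear glass and keeping your fingers off the frosted label end (the end with the small notched corner). Then present it to your colleague across the bench at the sloping light panel: hold it about 3 cm off the lit face, centred on it and parallel and square to it, label face out and the frosted end towards the panel's upper edge, without touching the panel. Finish there, still holding the tile steady, and leave the jar, mallet, hand pad and cork wheel where they lie.

Things in the scene. Friction and masses are not known exactly. Their poses are not given: they have to be found in the camera images.
- tile: amber cast glass tile, about 0.18 kg, 140 mm long (x), 50 wide (y), 10 thick (z). Origin: centre of its underside. The +x end is frosted white (x from 35 to 70 mm), the rest clear amber; a 10 x 10 mm square notch is cut from the frosted corner at +x, -y. It starts in the mould's pocket with 2 mm play all round, label face (+z) up, at any heading. Grip the clear long edges (x below 35 mm).
- label (a point): middle of the frosted label on the tile's label face: 52.5 mm from the tile's middle towards the frosted end (+x), on its top (z = 10 mm). The frosted glass (x from 35 to 70 mm) is called tile_c1 and tile_c2 in the rules
- mould: dark graphite open mould, fixed, 200 (x) x 114 (y) x 30 mm high, at any heading. Origin: centre of its underside; axes as those of the tile lying in it. Its 144 x 54 mm pocket is 8 mm deep, floor 22 mm above the bench, so the tile stands 2 mm proud. A small square key in the pocket's +x, -y corner fills the tile's notch.
- relief (a point): middle of the pocket floor (22 mm above the bench), between the two finger reliefs. These are 50 mm wide (x from -25 to 25 mm), one in the middle of each long side, open to the outside, cut in to 20 mm from the middle line and down to 6 mm above the bench: there the tile overhangs 5 mm each side, so fingers can go down beside and below its edges.
- screen: lit face of the light panel, fixed on a tilt stand: white, black frame, 190 mm up the slope (x) x 240 across (y), 12 thick. Origin: middle of the lit face; z points out of it, x up the slope, y across. It slopes 35 degrees from level and faces away from the robot (+x), low edge farthest from it, turned up to 0.4 rad to either side; upper edge 131 mm above the bench.
- jar: open clear glass jar, 84 mm across, 95 mm tall, upright; bystander. Origin: centre of its underside
- mallet: rubber mallet, bystander: black head 64 mm across, 85 mm tall, standing on its face; wooden handle 22 mm thick lying level along its +y to 280 mm from the head's middle, 42 mm above the bench. Origin: centre of the head's underside
- pad: abrasive hand pad, yellow below and black above, 90 x 55 x 24 mm, lying flat; bystander. Origin: centre of its underside
- disc: cork polishing wheel lying flat, 130 mm across, 26 mm thick (30 mm at its steel hub); bystander. Origin: centre of its underside
Not all that is in view belongs to the job. What is meant by the tile is not turquoise, and is the larger of those in its own colour.

How it is judged:
By the outcome, as a careful person would: the job done as asked, in the order asked, and still so for the second after the job is handed in, while the arm keeps its last pose, push and grip.
It also fails if it takes over 40 s, if anything falls off the work surface, if the arm or the gripper's body presses on something with over 40 N, if the wrist force passes 120 N, or if a joint passes its speed limit or range.

## Working session

There is one attempt and no reset: what is moved stays moved. The work goes in short steps, Python scripts to look and compute and a shell command to move; the robot and the scene stay as the last step left them, time stands still between calls to the robot, and variables do not carry over. Pictures are saved under pics/ and viewed, at most 10 in all, crops included, and the job is handed in when it is done.

```bash
mkdir -p pics; ls; python3 - <<'E'
from rig import *
import cv2,numpy as np
s=get_state();print(s)
for n in("scene","top"):
    im=get_image(n);cv2.imwrite(f"pics/{n}0.png",im[:,:,::-1])
    c=calibration(n);print(n,c)
    for t in("tile","mould","screen","jar","mallet","pad","disc"):
        r=trace(n,t);print(t,[(round(d["conf"],2),d["box"]) for d in r[:3]])
print(calibration("wrist"))
E
```

```text
pics
{'time': 0.0, 'q': array([-1.37379349e+00,  2.59318454e-01,  1.53602002e+00, -2.56647321e-05,
        1.34800035e+00, -2.02797747e-01]), 'qvel': array([ 2.73954236e-05, -9.19258579e-04, -4.23933474e-04, -1.68387250e-03,
        1.46354446e-04, -2.12003536e-03]), 'joint_efforts': array([ 4.80331892e-06, -4.37311506e+01, -2.84003860e+01,  7.18634203e-02,
        4.11565835e-02, -1.31592128e-04]), 'tool_pos': array([ 0.21399855, -0.50614289,  0.24285618]), 'tcp_rot': array([-3.13987723e+00, -3.27189494e-04,  3.99805999e-01]), 'ft_force': array([-0.24226404, -0.58223676,  0.94351378]), 'moment': array([0.00962875, 0.00239793, 0.01770355]), 'finger_force': 0.0, 'gripper_width': 1.0011586313660221}
scene {'fx': 436.9690712772579, 'fy': 436.9690712772579, 'cx': 319.4685463447106, 'cy': 202.32816760695104, 'R': array([[ 0.73895601,  0.6737519 ,  0.00154801],
       [ 0.50137753, -0.54836195, -0.66926806],
       [-0.45007176,  0.49533579, -0.74301942]]), 't': array([-0.38476391, -0.2102592 ,  1.51404498])}
tile [(0.95, [163.1, 212.0, 36.0, 38.9]), (0.59, [213.3, 234.8, 50.7, 36.3]), (0.
[... 822 characters left out ...]
54.4])]
jar [(0.88, [460.9, 187.4, 33.2, 28.5]), (0.28, [156.2, 193.7, 40.0, 35.1])]
mallet [(0.85, [288.9, 113.4, 89.3, 24.7]), (0.43, [379.2, 209.5, 48.6, 25.9])]
pad [(0.63, [316.3, 213.1, 19.0, 30.8])]
disc [(0.82, [158.7, 193.3, 39.0, 37.5])]
{'fx': 338.7136280985357, 'fy': 338.7136280985357, 'cx': 313.0571915434505, 'cy': 200.94450496347633, 'mount': array([[-1.75869722e-04, -9.70484266e-01, -2.41164380e-01,
         6.45206025e-02],
       [ 9.99999880e-01, -6.05459392e-05, -4.85605789e-04,
        -4.20654503e-04],
       [ 4.56671254e-04, -2.41164437e-01,  9.70484161e-01,
        -1.40486746e-01],
       [ 0.00000000e+00,  0.00000000e+00,  0.00000000e+00,
         1.00000000e+00]])}
```

```bash
python3 - <<'E'
import cv2
a=cv2.imread("pics/top0.png")[90:320,140:520]
cv2.imwrite("pics/top0c.png",cv2.resize(a,(760,460),interpolation=cv2.INTER_CUBIC))
a=cv2.imread("pics/scene0.png")[90:370,120:460]
cv2.imwrite("pics/scene0c.png",cv2.resize(a,(680,560),interpolation=cv2.INTER_CUBIC))
E
```

```text
(no output)
```

View pics/top0c.png

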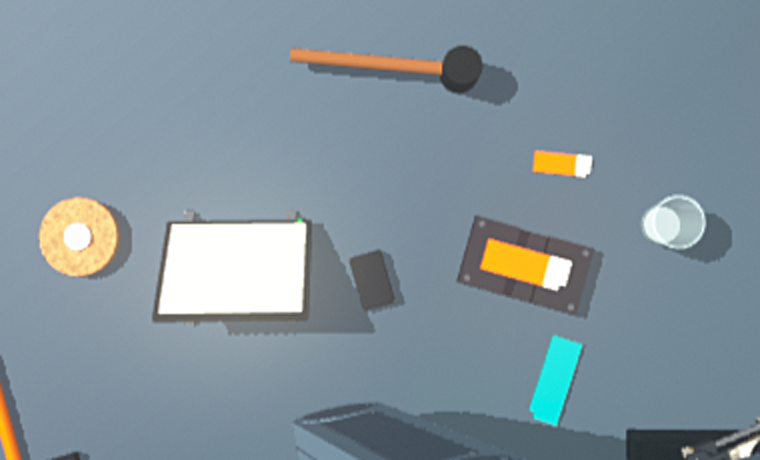

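View pics/scene0c.png

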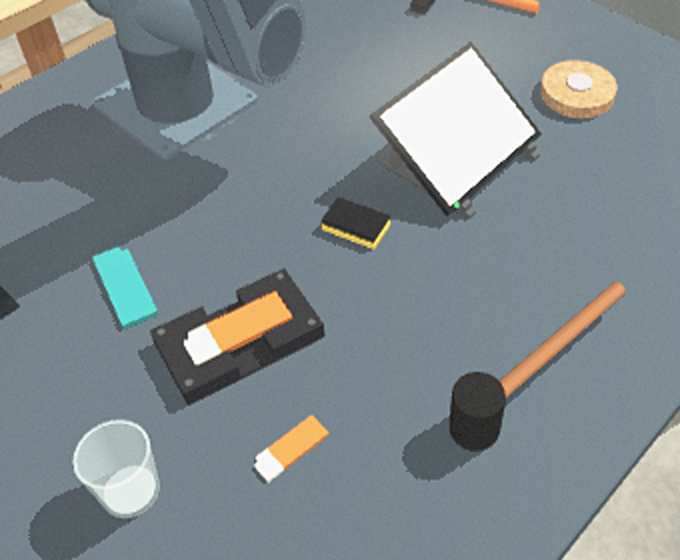

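Candidates for the tile in the top picture are the amber tile in the mould (405,222), the smaller loose amber tile (421,172) and the turquoise tile (417,279). The description says amber and larger, so I choose the one in the mould. Its frosted end is to the right at (419,226). The lit panel is at (256,226) and the pad at (327,228). The jar is at (477,202), the mallet head at (370,125) and the disc at (178,208).

```bash
cat > h.py <<'E'
import numpy as np,cv2
from scipy.optimize import least_squares
from scipy.spatial.transform import Rotation as Ro
from rig import *
def proj(c,X):
    p=np.atleast_2d(X)@np.array(c["R"]).T+c["t"]
    return np.c_[p[:,0]/p[:,2]*c["fx"]+c["cx"],p[:,1]/p[:,2]*c["fy"]+c["cy"]]
def back(c,uv,z):
    uv=np.atleast_2d(uv).astype(float);R=np.array(c["R"]);o=-R.T@c["t"]
    d=np.c_[(uv[:,0]-c["cx"])/c["fx"],(uv[:,1]-c["cy"])/c["fy"],np.ones(len(uv))]@R
    return o+d*((z-o[2])/d[:,2])[:,None]
def pose(p,tilt=0):  # x,y,z,yaw
    return Ro.from_euler("z",p[3])
def rpy(s): return Ro.from_euler("xyz",s["tcp_rot"])
def blob(m,near):
    n,l,st,ce=cv2.connectedComponentsWithStats(m.astype(np.uint8))
    k=1+np.argmin([np.linalg.norm(ce[i]-near) if st[i,4]>60 else 1e9 for i in range(1,n)])
    return (l==k).astype(np.uint8)
def quad(m):
    c=max(cv2.findContours(m,0,1)[0],key=cv2.contourArea);h=cv2.convexHull(c)
    for e in np.linspace(1,12,60):
        a=cv2.approxPolyDP(h,e,True)
        if len(a)<=4:break
    return a[:,0].astype(float)
E
python3 - <<'E'
from h import *
near={"top":[(256,226),(399,220)],"scene":[(350,155),(243,250)]}
obs=[]
for n in("top","scene"):
    im=cv2.imread(f"pics/{n}0.png");b,g,r=[im[:,:,i].astype(int) for i in range(3)]
    c=calibration(n)
    w=blob((b>205)&(g>205)&(r>205),near[n][0]);q=quad(w);print(n,"white quad",q.tolist(),w.sum());obs.append((c,q))
    am=blob((r-b>90)&(r>150),near[n][1])
    P=back(c,np.argwhere(am)[:,::-1],.032)[:,:2];rect=cv2.minAreaRect((P*1000).astype(np.float32));print("amber rect mm",rect)
    k=cv2.dilate(am,np.ones((9,9)))
    wh=blob((b>180)&(g>180)&(r>180)&(w==0),(419,226) if n=="top" else (220,262))
    F=back(c,np.argwhere(wh)[:,::-1],.032)[:,:2];print("frost cen",F.mean(0)*1000,len(F))
    A=P.mean(0);d=(F.mean(0)-A);print("yaw",np.arctan2(d[1],d[0]),"dist",np.linalg.norm(d))
    M=cv2.minAreaRect((np.r_[P,F]*1000).astype(np.float32));print("all",M)
t=np.radians(35)
def fit(p):
    x,y,yaw,hx,hy=p;Rz=Ro.from_euler("z",yaw).as_matrix()
    S=Rz@np.array([[-np.cos(t),0,np.sin(t)],[0,-1,0],[np.sin(t),0,np.cos(t)]]).T
    o=np.array([x,y,.131-.095*np.sin(t)])
    return S,o,[o+S@[i*hx,j*hy,0] for i,j in((1,1),(1,-1),(-1,-1),(-1,1))]
for use in (obs,obs[:1],obs[1:]):
    def res(p):
        out=[]
        for c,q in use:
            u=proj(c,fit(p)[2])
            out+= [u[i]-q[np.argmin(np.linalg.norm(q-u[i],axis=1))] for i in range(4)]
        return np.ravel(out)
    best=min((least_squares(res,[.45,.22,y0,.09,.115]) for y0 in(-.3,0,.3)),key=lambda s:s.cost)
    print(best.x,best.cost);print(fit(best.x)[0].round(3).tolist())
E
```

```text
top white quad [[292.0, 202.0], [290.0, 245.0], [220.0, 246.0], [226.0, 202.0]] 3061
amber rect mm ((464.2115478515625, -230.80328369140625), (105.56272888183594, 53.3019905090332), 74.85111999511719)
frost cen [ 447.01119883 -299.38943491] 168
yaw -1.8160934215751934 dist 0.07069381664619237
all ((459.4402770996094, -248.42654418945312), (142.0781707763672, 53.3019905090332), 74.85111999511719)
scene white quad [[355.0, 114.0], [386.0, 156.0], [345.0, 192.0], [310.0, 148.0]] 3115
amber rect mm ((462.82476806640625, -233.27694702148438), (104.45489501953125, 57.65580749511719), 74.58761596679688)
frost cen [ 444.55275812 -300.85093775] 226
yaw -1.8257375797893627 dist 0.06869446401879149
all ((457.971923828125, -250.880126953125), (140.97459411621094, 57.65580749511719), 74.58761596679688)
[0.45058237 0.22038654 0.02084974 0.08435557 0.10822813] 2.210385841596757
[[-0.819, 0.021, 0.573], [-0.017, -1.0, 0.012], [0.574, 0.0, 0.819]]
[0.45242984 0.22103212 0.01850692 0.08454067 0.10827096] 0.2677767349540671
[[-0.819, 0.019, 0.573], [-0.015, -1.0, 0.011], [0.574, 0.0, 0.819]]
[0.44836477 0.22036624 0.02486823 0.08440806 0.10833013] 0.3327674416565607
[[-0.819, 0.025, 0.573], [-0.02, -1.0, 0.014], [0.574, 0.0, 0.819]]
```

```bash
cat >> h.py <<'E'
def to(pos,R,s=None):
    s=s or get_state();R0=rpy(s)
    print("shift",(R0.inv().apply(np.array(pos)-s["tool_pos"])/.04).round(3),"turn",np.degrees((R0.inv()*R).as_rotvec()/10).round(3))
def down(yaw): return Ro.from_euler("xyz",[np.pi,0,yaw])
def screen():
    t=np.radians(35);S=Ro.from_euler("z",.021).as_matrix()@np.array([[-np.cos(t),0,np.sin(t)],[0,-1,0],[np.sin(t),0,np.cos(t)]]).T
    return S,np.array([.4505,.2204,.0765])
E
python3 -c "
from h import *
im=cv2.imread('pics/top0.png')[155:295,360:500]
cv2.imwrite('pics/crop.png',cv2.resize(im,None,fx=4,fy=4,interpolation=cv2.INTER_CUBIC))
to([.459,-.249,.2],down(np.radians(74.8)))"
```

```text
shift [ 8.147 -3.55   1.092] turn [ 0.     0.    -5.189]
```

View pics/crop.png

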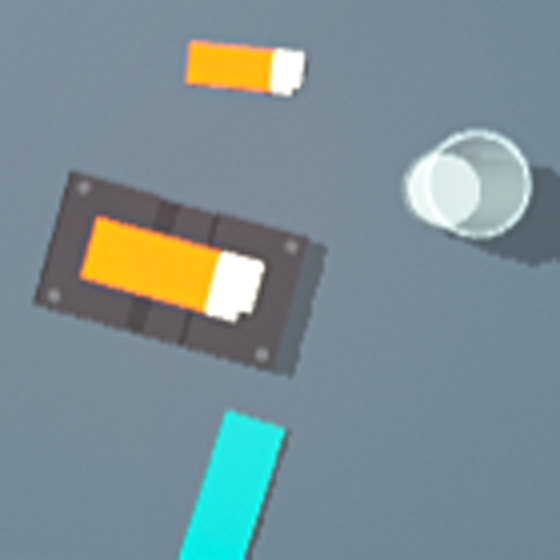

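The crop confirms it. The tile in the mould is amber, centred at crop (172,268), with the frosted end at (235,287) and the notch lower right. The smaller amber one at (245,67) is the decoy. Moving above the tile now.

```bash
python3 -m crank '[1,1,-0.4,0.1,0,0,-0.7, 1,2.2,-0.9,0.3,0,0,-1.4, 1,3.4,-1.5,0.45,0,0,-2.2, 1,4.6,-2,0.6,0,0,-2.9, 1,5.8,-2.5,0.8,0,0,-3.7, 1,6.8,-3,0.9,0,0,-4.4, 1,7.6,-3.3,1,0,0,-4.9, 1,8.15,-3.55,1.09,0,0,-5.19, 1,8.15,-3.55,1.09,0,0,-5.19, 1,8.15,-3.55,1.09,0,0,-5.19]'
python3 - <<'E'
from h import *
s=get_state();im=get_image("wrist")[:,:,::-1];cv2.imwrite("pics/w1.png",im);print(s["q"].round(3),s["tool_pos"],s["tcp_rot"])
m=np.array(calibration("wrist")["mount"]);c=dict(calibration("wrist"))
R0=rpy(s).as_matrix();Rc=R0@m[:3,:3];tc=R0@m[:3,3]+s["tool_pos"];c["R"]=Rc.T;c["t"]=-Rc.T@tc
b,g,r=[im[:,:,i].astype(int) for i in range(3)]
u=proj(c,[.459,-.249,.032])[0];print(u)
am=blob((r-b>90)&(r>150),u);P=back(c,np.argwhere(am)[:,::-1],.032)[:,:2];print(cv2.minAreaRect((P*1000).astype(np.float32)))
wh=blob((b>180)&(g>180)&(r>180),proj(c,[.445,-.300,.032])[0]);F=back(c,np.argwhere(wh)[:,::-1],.032)[:,:2];print(F.mean(0),cv2.minAreaRect((F*1000).astype(np.float32)))
print("all",cv2.minAreaRect((np.r_[P,F]*1000).astype(np.float32)))
E
```

```text
time: 2.05
tool_pos: [0.4589, -0.2493, 0.2001]
tcp_rot: [-3.141, 0.0, 1.305]
ft_force: [-0.3, 0.7, -0.3]
gripper_width: 1.0
finger_force: 0.0
[-0.711  0.243  1.667 -0.     1.232 -0.445] [ 0.45885458 -0.24933683  0.20011662] [-3.14146415e+00  4.39597218e-04  1.30508659e+00]
[315.10960212 189.01277529]
((461.4827575683594, -231.956787109375), (104.4722900390625, 52.19562530517578), 74.78173065185547)
[ 0.44428021 -0.2995164 ] ((442.9323425292969, -300.22802734375), (35.027992248535156, 50.45042419433594), 74.76608276367188)
all ((456.7537536621094, -249.340576171875), (140.5033721923828, 52.19562530517578), 74.78173065185547)
```

View pics/w1.png

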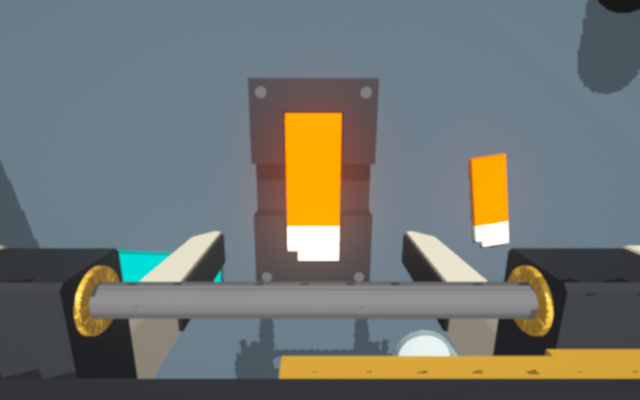

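The wrist view shows the tile upright at (313,185) between the reliefs, frosted end at (314,243) with the notch at lower left (tool +x is the frosted side). The fingers straddle it. Descending.

```bash
python3 -m crank '[1,0,-0.03,0.7,0,0,0, 1,0,-0.04,1.5,0,0,0, 1,0,-0.04,2.3,0,0,0, 1,0,-0.04,2.9,0,0,0, 1,0,-0.04,3.4,0,0,0, 1,0,-0.04,3.8,0,0,0, 1,0,-0.04,4,0,0,0, 1,0,-0.04,4.1,0,0,0, 1,0,-0.04,4.1,0,0,0, 0.7,0,-0.04,4.1,0,0,0]' 25
python3 -m crank '[0.6,0,0,0,0,0,0, 0.5,0,0,0,0,0,0, 0.4,0,0,0,0,0,0, 0.4,0,0,0,0,0,0, 0.4,0,0,0,0,0,0, 0.4,0,0,0,0,0,0, 0.4,0,0,0,0,0,0, 0.4,0,0,0,0,0,0, 0.4,0,0,0,0,0,0, 0.4,0,0,0,0,0,0]' 25
```

```text
time: 3.35
tool_pos: [0.4579, -0.2488, 0.0366]
tcp_rot: [3.141, 0.0, 1.306]
ft_force: [0.1, -0.1, -0.8]
gripper_width: 0.937
finger_force: 0.0
time: 4.6
tool_pos: [0.4577, -0.2486, 0.0361]
tcp_rot: [3.141, 0.0, 1.306]
ft_force: [0.6, -0.5, 1.3]
gripper_width: 0.534
finger_force: 25.0
```

```bash
python3 -m crank '[0.4,0,0,-0.1,0,0,0, 0.4,0,0,-0.25,0,0,0, 0.4,0,0,-0.5,0,0,0, 0.4,0,0,-1,0,0,0, 0.4,0,0,-1.7,0,0,0, 0.4,0,0,-2.5,0,0,0, 0.4,0,0,-3.3,0,0,0, 0.4,0,0,-4.1,0,0,0, 0.4,0,0,-4.8,0,0,0, 0.4,0,0,-5.2,0,0,0]' 30
python3 - <<'E'
from h import *
s=get_state();print(s["q"].round(3))
im=get_image("wrist")[:,:,::-1];cv2.imwrite("pics/w2.png",im)
S,o=screen();n=S[:,2]
R=Ro.from_matrix(np.c_[-S[:,0],S[:,1],-n])
print(R.as_euler("xyz"))
to(o+n*.15,R)
to([.4505,.2204,.25],down(.021))
E
```

```text
time: 5.85
tool_pos: [0.4577, -0.2486, 0.2461]
tcp_rot: [3.14, 0.001, 1.306]
ft_force: [-0.2, 1.5, -3.1]
gripper_width: 0.531
finger_force: 30.0
[-0.712  0.203  1.601 -0.     1.335 -0.447]
[3.14159265 0.61086524 0.021     ]
shift [11.886 -1.206  1.175] turn [ 2.271 -3.005  7.109]
shift [11.277 -3.264 -0.098] turn [ 2.800e-02 -5.000e-03  7.361e+00]
```

View pics/w2.png

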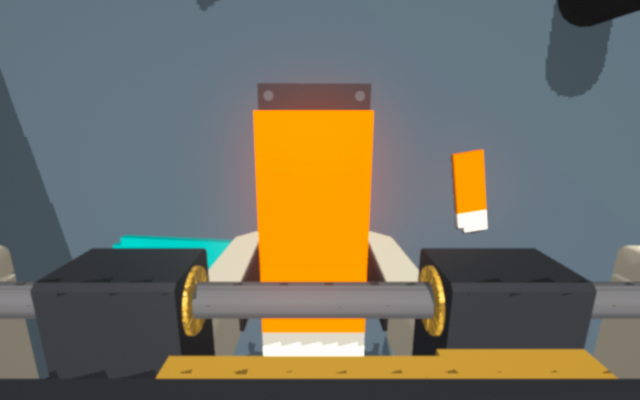

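The tile is held square in the jaws. Its clear end edge is at row 110 (columns 254–373), and the frosted end at row 335 and below is clear of the fingers. Next I measure its in-hand offset and carry it halfway.

```bash
python3 - <<'E'
from h import *
c=calibration("wrist");m=np.array(c["mount"])
k=dict(c);k["R"]=m[:3,:3].T;k["t"]=-m[:3,:3].T@m[:3,3]
im=cv2.imread("pics/w2.png");b,g,r=[im[:,:,i].astype(int) for i in range(3)]
am=blob((r-b>90)&(r>150),(313,200));am[230:]=0
q=quad(am);print(q.tolist());print(back(k,q,.0041).round(4).tolist())
E
python3 -m crank '[0.4,0.3,0,0,0,0,0.2, 0.4,0.9,-0.1,0,0,0,0.6, 0.4,1.6,-0.2,0,0,0,1, 0.4,2.4,-0.3,0,0,0,1.5, 0.4,3.2,-0.4,0,0,0,2, 0.4,4,-0.5,0,0,0,2.5, 0.4,4.7,-0.55,0,0,0,2.9, 0.4,5.3,-0.6,0,0,0,3.3, 0.4,5.8,-0.65,0,0,0,3.6, 0.4,6,-0.67,0,0,0,3.7]' 30
python3 -c "
from h import *
print(get_state()['q'].round(3));to([.53,.222,.25],down(.021))"
```

```text
[[373.0, 110.0], [369.0, 229.0], [257.0, 229.0], [253.0, 110.0]]
[[0.0684, 0.0229, 0.0041], [0.0167, 0.0233, 0.0041], [0.0168, -0.027, 0.0041], [0.0684, -0.0266, 0.0041]]
time: 7.15
tool_pos: [0.4941, -0.0088, 0.2432]
tcp_rot: [-3.14, 0.001, 0.661]
ft_force: [-1.0, 0.1, -2.1]
gripper_width: 0.535
finger_force: 30.0
[-0.244  0.159  1.663  0.     1.321  0.666]
shift [ 4.25  -4.006 -0.168] turn [-0.006  0.008  3.666]
```

```bash
python3 -m crank '[0.4,0.2,-0.2,0,0,0,0.2, 0.4,0.6,-0.6,0,0,0,0.6, 0.4,1.2,-1.1,0,0,0,1, 0.4,1.7,-1.6,-0.1,0,0,1.5, 0.4,2.3,-2.2,-0.1,0,0,2, 0.4,2.9,-2.7,-0.1,0,0,2.5, 0.4,3.4,-3.2,-0.15,0,0,2.9, 0.4,3.8,-3.6,-0.15,0,0,3.3, 0.4,4.1,-3.9,-0.17,0,0,3.6, 0.4,4.25,-4,-0.17,0,0,3.67]' 30
python3 -c "
from h import *
print(get_state()['q'].round(3));S,o=screen();n=S[:,2]
R=Ro.from_matrix(np.c_[-S[:,0],S[:,1],-n]);to(o+n*.17,R)"
```

```text
time: 8.4
tool_pos: [0.5308, 0.221, 0.2503]
tcp_rot: [3.141, 0.001, 0.02]
ft_force: [0.3, 0.5, -2.0]
gripper_width: 0.536
finger_force: 30.0
[ 0.201  0.3    1.462 -0.     1.38   1.751]
shift [ 0.432 -0.027  0.862] turn [ 1.000e-03 -3.494e+00 -5.000e-03]
```

```bash
python3 -m crank '[0.4,0.05,0,0.1,0,-0.3,0, 0.4,0.1,0,0.2,0,-0.7,0, 0.4,0.15,0,0.3,0,-1.1,0, 0.4,0.2,0,0.4,0,-1.6,0, 0.4,0.25,0,0.5,0,-2.1,0, 0.4,0.3,0,0.6,0,-2.6,0, 0.4,0.38,0,0.75,0,-3,0, 0.4,0.43,-0.03,0.86,0,-3.3,0, 0.4,0.43,-0.03,0.86,0,-3.49,0, 0.4,0.43,-0.03,0.86,0,-3.49,0]' 30
python3 - <<'E'
from h import *
s=get_state();print(s['q'].round(3));S,o=screen();n=S[:,2]
R=Ro.from_matrix(np.c_[-S[:,0],S[:,1],-n]);to(o+n*.043+R.apply([.0015,0,0]),R)
for k in("wrist","top","scene"):cv2.imwrite(f"pics/{k}3.png",get_image(k)[:,:,::-1])
a=cv2.imread("pics/scene3.png")[40:260,230:470];b=cv2.imread("pics/top3.png")[120:300,160:400]
cv2.imwrite("pics/m3.png",np.hstack([cv2.resize(a,(400,366)),cv2.resize(b,(400,366))]))
E
```

```text
time: 9.65
tool_pos: [0.5484, 0.2217, 0.2157]
tcp_rot: [-3.142, 0.61, 0.019]
ft_force: [0.9, 0.9, -2.0]
gripper_width: 0.537
finger_force: 30.0
[0.151 0.733 0.988 0.084 2.025 1.716]
shift [ 0.025 -0.014  3.179] turn [-0.007 -0.006 -0.01 ]
```

View pics/wrist3.png

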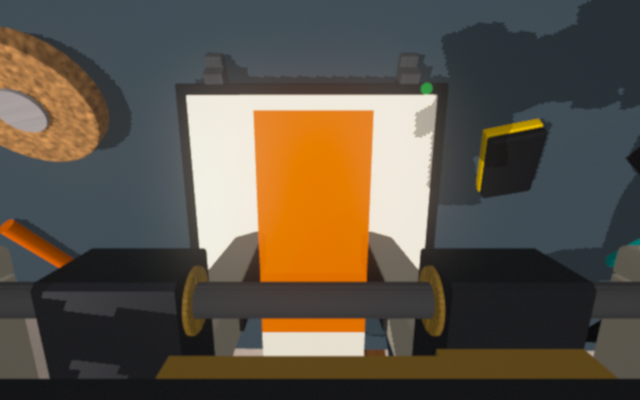

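View pics/m3.png

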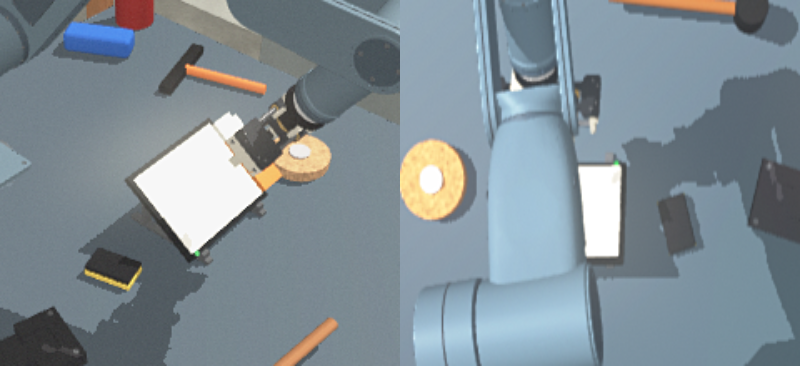

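The wrist view shows the lit panel square behind the tile. The white face's low edge is at row 95, columns 187–436, and the tile sits at columns 254–373. I compare that with my panel model.

```bash
python3 - <<'E'
from h import *
s=get_state();c=dict(calibration("wrist"));m=np.array(c["mount"])
R0=rpy(s).as_matrix();Rc=R0@m[:3,:3];tc=R0@m[:3,3]+s["tool_pos"];c["R"]=Rc.T;c["t"]=-Rc.T@tc
S,o=screen()
g=cv2.cvtColor(cv2.imread("pics/wrist3.png"),6).astype(int)
def edge(a): # first/last bright
    i=np.where(a>150)[0];return i
for v in(110,150,200):
    i=np.where(g[v,170:250]>150)[0]+170;j=np.where(g[v,400:450]>110)[0]+400;print(v,"L",i[0],"R",j[-1])
for u in(200,230,400,420):
    print(u,"low",np.where(g[60:140,u]>150)[0][0]+60)
def bp(uv): # to panel plane -> panel coords
    d=Rc@[(uv[0]-c["cx"])/c["fx"],(uv[1]-c["cy"])/c["fy"],1];k=((o-tc)@S[:,2])/(d@S[:,2]);return S.T@(tc+k*d-o)
for uv in((187,95),(436,95),(192,150),(433,150)):print(uv,bp(uv).round(4))
print("model half white .0844,.1083", proj(c,[o+S@[-.0844,j,0] for j in(-.1083,.1083)]).round(1))
E
```

```text
110 L 187 R 435
150 L 191 R 432
200 L 195 R 429
200 low 95
230 low 95
400 low 95
420 low 95
(187, 95) [-0.0837 -0.1103  0.    ]
(436, 95) [-0.0834  0.1081 -0.    ]
(192, 150) [-0.0357 -0.1101  0.    ]
(433, 150) [-0.0355  0.1095 -0.    ]
model half white .0844,.1083 [[189.3  94.1]
 [436.3  93.9]]
```

```bash
python3 -m crank '[0.4,0.02,0,0.3,0,0,0, 0.4,0.02,-0.01,0.8,0,0,0, 0.4,0.02,-0.01,1.3,0,0,0, 0.4,0.02,-0.01,1.8,0,0,0, 0.4,0.02,-0.01,2.2,0,0,0, 0.4,0.02,-0.01,2.6,0,0,0, 0.4,0.02,-0.01,2.85,0,0,0, 0.4,0.02,-0.01,3.05,0,0,0, 0.4,0.02,-0.01,3.15,0,0,0, 0.4,0.02,-0.01,3.15,0,0,0]' 30
python3 - <<'E'
from h import *
s=get_state();S,o=screen();n=S[:,2]
R=Ro.from_matrix(np.c_[-S[:,0],S[:,1],-n]);to(o+n*.0435+R.apply([.0015,0,0]),R)
a=get_image("wrist")[:,:,::-1];b=get_image("scene")[:,:,::-1][70:240,280:480]
cv2.imwrite("pics/m4.png",np.hstack([cv2.resize(a,(480,300)),cv2.resize(b,(320,300))]))
E
```

```text
time: 11.05
tool_pos: [0.4766, 0.2213, 0.1127]
tcp_rot: [-3.142, 0.609, 0.019]
ft_force: [-0.3, -0.3, -2.2]
gripper_width: 0.534
finger_force: 30.0
shift [0.021 0.009 0.028] turn [-0.006 -0.011 -0.008]
```

View pics/m4.png

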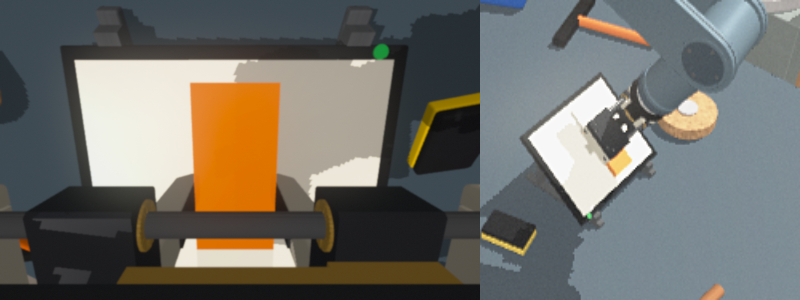

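The tile is centred over the lit face (wrist inset columns 190–280, panel columns 75–393), square to it and clear of it. A short settling hold, then I hand in.

```bash
python3 -m crank '[0.4,0.02,0,0.02,0,0,0, 0.4,0.02,0,0.02,0,0,0, 0.4,0.02,0,0.02,0,0,0, 0.4,0.02,0,0.02,0,0,0, 0.4,0.02,0,0.02,0,0,0, 0.4,0.02,0,0.02,0,0,0, 0.4,0.02,0,0.02,0,0,0, 0.4,0.02,0,0.02,0,0,0, 0.4,0.02,0,0.02,0,0,0, 0.4,0.02,0,0.02,0,0,0]' 30 && python3 -c "
from rig import *
print(hand_in())"
```

```text
time: 12.4
tool_pos: [0.4768, 0.2213, 0.1115]
tcp_rot: [-3.142, 0.609, 0.019]
ft_force: [0.2, -0.1, -1.6]
gripper_width: 0.532
finger_force: 30.0
the job is handed in; nothing more can be done
None
```

The amber tile is out of the mould, gripped by the clear glass, and held about 3 cm off the light panel, centred and square with the frosted end towards the upper edge; I handed in at 12.4 s, and no verdict came back.

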